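# Close up the pans in a topping rail

## Task

A refill pan waits on the counter beside one end of the topping rail, but the free place in the rail is in the middle: make room at the end where the pan waits. Slide the two pans on that side along the ledges into the free space, one at a time, the one beside the space first, pushing each firmly but gently until it is fully home: all the pans it meets closed up rim to rim and hard against the stop at the far end of the rail, and keep leaning on it there for half a second so that the row stays shut. Do not lift the pans off the ledges or ram them together, let go at the end, and leave the refill pan, the carton and the bottles where they are.

Things in the scene. Friction and masses are not known exactly. Their poses are not given: they have to be found in the camera images.
- rail: fixed topping rail: open steel box 196 x 608 x 94 mm (x, y, z), origin at the centre of its underside, y along the row of five places. Pans hang by their rims on two smooth level ledges 85 mm up, between long walls 180 mm apart. Each end has a rigid stop plate (95 mm high) under two thumb screws, set 273 to 289 mm from the middle; its setting differs and is not in the state: feel for it.
- pan1: The pan at the rail's +y end. Loose lidded steel pan, square to the rail. Rim 176 x 108 x 8 mm (x, y, z), top of the rim 65 mm and of the lid 69 mm above the origin, which is the centre of the pan's underside (28 mm above the counter in the rail). The lid is part of the pan. 0.4 to 0.85 kg; sliding drag 0.6 to 2 N a pan.
- pan2: Second pan from the +y end, beside the free space. Loose lidded steel pan, square to the rail. Rim 176 x 108 x 8 mm (x, y, z), top of the rim 65 mm and of the lid 69 mm above the origin, which is the centre of the pan's underside (28 mm above the counter in the rail). The lid is part of the pan. 0.4 to 0.85 kg; sliding drag 0.6 to 2 N a pan.
- pan3: Second pan from the -y end, beside the free space. Loose lidded steel pan, square to the rail. Rim 176 x 108 x 8 mm (x, y, z), top of the rim 65 mm and of the lid 69 mm above the origin, which is the centre of the pan's underside (28 mm above the counter in the rail). The lid is part of the pan. 0.4 to 0.85 kg; sliding drag 0.6 to 2 N a pan.
- pan4: The pan at the rail's -y end. Loose lidded steel pan, square to the rail. Rim 176 x 108 x 8 mm (x, y, z), top of the rim 65 mm and of the lid 69 mm above the origin, which is the centre of the pan's underside (28 mm above the counter in the rail). The lid is part of the pan. 0.4 to 0.85 kg; sliding drag 0.6 to 2 N a pan.
- pan1_handle (a point): middle of the handle bar of pan 1, 101 mm above the pan's origin: a straight black bar 80 mm long along the pan's x, 14 mm wide along y, 16 mm high, 24 mm clear of the lid, on two legs 32 mm either side of the middle. Lean here with 10 to 18 N on a closed row that no longer gives (a mere touch is too little); over 25 N between pans spills what is in them.
- pan2_handle (a point): middle of the handle bar of pan 2, 101 mm above the pan's origin: a straight black bar 80 mm long along the pan's x, 14 mm wide along y, 16 mm high, 24 mm clear of the lid, on two legs 32 mm either side of the middle. Lean here with 10 to 18 N on a closed row that no longer gives (a mere touch is too little); over 25 N between pans spills what is in them.
- pan3_handle (a point): middle of the handle bar of pan 3, 101 mm above the pan's origin: a straight black bar 80 mm long along the pan's x, 14 mm wide along y, 16 mm high, 24 mm clear of the lid, on two legs 32 mm either side of the middle. Lean here with 10 to 18 N on a closed row that no longer gives (a mere touch is too little); over 25 N between pans spills what is in them.
- pan4_handle (a point): middle of the handle bar of pan 4, 101 mm above the pan's origin: a straight black bar 80 mm long along the pan's x, 14 mm wide along y, 16 mm high, 24 mm clear of the lid, on two legs 32 mm either side of the middle. Lean here with 10 to 18 N on a closed row that no longer gives (a mere touch is too little); over 25 N between pans spills what is in them.
- refill: the refill pan, the same lidded pan, standing on the counter beyond one end of the rail (+y or -y end, it varies): the end at which the room is wanted. Origin at the centre of its underside. Not to be touched.
- carton: kraft takeaway box 154 x 114 x 67 mm on the counter beyond the other end of the rail; origin at the centre of its underside. Bystander.
- juice: juice bottle, 72 mm across, 180 mm tall; origin at the centre of its underside. Bystander.
- milk: square bottle 66 x 66 mm, 172 mm tall; origin at the centre of its underside. Bystander.
Not all that is in view belongs to the job. What is shaped like the pan3 but green is not meant. Leave any purple look-alike of the pan4 alone.

How it is judged:
On the way, in this order (a step that is already met when the one before it is completed fails the run):
1. the pan beside the free space, on the refill pan's side, is pressed with more than 6 N against the two pans across the space, which are closed up rim to rim (((y of refill in the frame of rail above 0 m and horizontal distance between pan2 and pan3 below 0.11 m and horizontal distance between pan3 and pan4 below 0.11 m and contact force between pan2 and pan3 above 6 N and y of pan2 in the frame of rail between -0.03 and 0.006 m) or (y of refill in the frame of rail below 0 m and horizontal distance between pan2 and pan3 below 0.11 m and horizontal distance between pan1 and pan2 below 0.11 m and contact force between pan2 and pan3 above 6 N and y of pan3 in the frame of rail between -0.006 and 0.03 m))), for 0.2 s.
2. then the end pan on that side is pressed with more than 6 N against the pan just moved (((y of refill in the frame of rail above 0 m and horizontal distance between pan1 and pan2 below 0.11 m and contact force between pan1 and pan2 above 6 N and y of pan1 in the frame of rail between 0.078 and 0.115 m) or (y of refill in the frame of rail below 0 m and horizontal distance between pan3 and pan4 below 0.11 m and contact force between pan3 and pan4 above 6 N and y of pan4 in the frame of rail between -0.115 and -0.078 m))), for 0.2 s.
At the end, for the whole second after the job is handed in: All four pans rest level on the ledges in one closed row at the end away from the refill pan (neighbouring rims no more than 2 mm apart, each pan square to the rail within 2 degrees, the end pan in the end place), at rest and released, so that the whole free place is at the refill pan's end (((y of refill in the frame of rail above 0 m and horizontal distance between pan2 and pan3 below 0.11 m and horizontal distance between pan1 and pan2 below 0.11 m and horizontal distance between pan3 and pan4 below 0.11 m and y of pan4 in the frame of rail between -0.24 and -0.214 m) or (y of refill in the frame of rail below 0 m and horizontal distance between pan2 and pan3 below 0.11 m and horizontal distance between pan3 and pan4 below 0.11 m and horizontal distance between pan1 and pan2 below 0.11 m and y of pan1 in the frame of rail between 0.214 and 0.24 m)) and linear speed of each of pan1, pan2, pan3, pan4 below 0.01 m/s and z of pan1 in the frame of rail between 0.025 and 0.031 m and angle between the y axis of each of pan1, pan2, pan3, pan4 and the y axis of rail, either way round below 0.035 rad and z of pan2 in the frame of rail between 0.025 and 0.031 m and z of pan3 in the frame of rail between 0.025 and 0.031 m and z of pan4 in the frame of rail between 0.025 and 0.031 m); the robot touches nothing.
It fails at once if two pans are rammed together with more than 25 N (contact force between pan1 and pan2 above 25 N).
It fails at once if two pans are rammed together with more than 25 N (contact force between pan2 and pan3 above 25 N).
It fails at once if two pans are rammed together with more than 25 N (contact force between pan3 and pan4 above 25 N).
It fails at once if a pan is lifted more than 8 mm off the ledges (z of any of pan1, pan2, pan3, pan4 in the frame of rail above 0.036 m).
It fails at once if the refill pan, carton or a bottle is moved more than 15 mm or tipped (distance of any of refill, carton, juice, milk from where it was at the start of the episode above 0.015 m or angle between any of refill, carton, juice, milk's own z axis and vertical above 0.15 rad).
It also fails if it takes over 51 s, if anything falls off the work surface, if the arm or the gripper's body presses on something with over 40 N, if the wrist force passes 120 N, or if a joint passes its speed limit or range.

## Robot

A 6-joint arm with a two-finger parallel gripper is mounted at the origin on the work surface. World frame = base frame: x ahead of the robot, y to its left, z up, the work surface at z = 0. Lengths are in m, angles in rad, forces in N, time in s.
With the tool pointing down it reaches from about 0.275 to 0.875 m from the base axis. Payload 12.5 kg.
Tool frame: the origin (TCP) lies on the centre line of the jaws, within the pads' length; the fingertips stand 17 mm ahead of it and the grasp point (between the pads) lies 2 mm behind it; z points along the fingers, y is the direction in which the jaws open and shut (so a half turn about z gives the same grasp; the last joint's range is limited). The gripper opens to 85 mm and grips with 20 to 120 N. Pads are 22 mm wide; open, the fingers measure 114 mm over their backs; the gripper's body (76 mm by 85 mm) begins 54 mm behind the grasp point. The pads swing forward as they close: fully open they stand 13 mm farther back than shut.
Start: joints at [-1.369, 0.351, 1.652, -0, 1.139, -0.085], TCP at [0.156, -0.528, 0.248] pointing down, gripper open.
Joint ranges: [-2.75, 2.75], [-0.79, 2.1], [0.01, 2.65], [-1.57, 4.71], [0.07, 3.14], [-2.87, 2.87]. Speed limits (rad/s): [2.22, 2.22, 2.79, 3.14, 3.14, 3.14].

## Interface

Orientations are given as a unit quaternion [w, x, y, z].
In Python, from station import r gives the robot as it stands. The module is installed in compiled form; this text tells all that it offers.
- The arm moves only by the shell command python3 -m pendant 'ROWS'. ROWS is JSON, a list of rows, each a list of 7 numbers: the shift along the tool's x, y, z in mm, then the turn, a rotation vector about the tool's x, y, z in degrees, then the gripper command: -1 is fully open, 1 is shut, values between are in proportion. A call has 1 to 8 rows; each row is the pose to reach, as a shift and turn from the pose commanded when the call began, along the tool's axes at that moment; what a row does not reach only later rows make up. A row lasts 1/8 s, in which the tool goes at most 62.5 mm and 10.7 degrees, less where a joint would pass 70% of its speed; a pose out of reach is approached as far as the arm can. A call with a gripper value outside its range is refused whole. The fingers move at their own pace and stop on an object; the grip force is fixed at half the most. Time passes only in rows, so rows that repeat a pose let the fingers close. It gives the time, the measured TCP pose, the force and the opening at its end, in the units of the state.
- r.observe(): the state, without advancing time (a new reading comes with each control period).
- r.read_camera(name): name is "scene" or "top" or "wrist"; returns a dict with "frame" (420x560x3 uint8, red, green, blue), "z_map" (420x560 float32, m along the optical axis (not along the pixel's ray), 0 where there is no reading), "fx", "fy", "cx", "cy" (pixels), "pose" (4x4, takes a point from camera to world coordinates). Camera axes: x right, y up, looking along -z (the intrinsics and any distortion apply to the point x, -y, -z); pixel columns grow to the right and rows downward; lengths in m; the calibration is good to about 2 mm. A picture is of the moment at which its call begins.
- r.job_done(): hands the job in, once; it reports no verdict.
The state is a dict: "time": time; "q": joint angles; "joint_vel": joint speeds; "effort": joint torques, N m; "tcp_pos": TCP position; "orientation": TCP orientation; "ft_force": force on the tool from outside, world axes, zero at the start; "ft_torque": the same for the moment, N m; "gripper_width": finger opening in m.
Only numpy, scipy, OpenCV 4.12 (cv2) and the standard library are available. Lean on these libraries where they do the work, as an engineer would, in place of code of your own. Each camera call takes 0.05 s, during which the arm holds its last target.

## Working session

There is one attempt and no reset: what is moved stays moved. The work goes in short steps, Python scripts to look and compute and a shell command to move; the robot and the scene stay as the last step left them, time stands still between calls to the robot, and variables do not carry over. Pictures are saved under pics/ and viewed, and the job is handed in when it is done.

```bash
mkdir -p pics; ls
cat > h.py <<'E'
import numpy as np, cv2
from station import r
def cam(n):
    return r.read_camera(n)
def save(c,f): cv2.imwrite('pics/'+f,cv2.cvtColor(c['frame'],cv2.COLOR_RGB2BGR))
def pts(c):
    z=c['z_map']; v,u=np.mgrid[0:z.shape[0],0:z.shape[1]]
    P=np.stack([(u-c['cx'])/c['fx']*z,-(v-c['cy'])/c['fy']*z,-z],-1)
    W=P@c['pose'][:3,:3].T+c['pose'][:3,3]
    W[z==0]=np.nan
    return W
E
python3 - <<'E'
from h import *
for n in ['top','scene']:
    c=cam(n); save(c,n+'0.png'); np.savez(n+'0.npz',**c); print(n,c['pose'].round(3),c['fx'],c['cx'],c['cy'],c.keys())
print(r.observe())
E
```

```text
pics
top [[ 0.008  0.982 -0.189  0.284]
 [-1.     0.008  0.003  0.013]
 [ 0.004  0.189  0.982  1.739]
 [ 0.     0.     0.     1.   ]] 457.8825621037723 277.67992178201524 206.35825523404537 dict_keys(['frame', 'z_map', 'fx', 'fy', 'cx', 'cy', 'pose'])
scene [[-0.646 -0.542  0.538  1.471]
 [ 0.764 -0.462  0.451  0.707]
 [ 0.005  0.702  0.712  1.237]
 [ 0.     0.     0.     1.   ]] 521.2409933995298 269.08806604055246 206.3496705738437 dict_keys(['frame', 'z_map', 'fx', 'fy', 'cx', 'cy', 'pose'])
{'time': 0.1, 'q': array([-1.36864216e+00,  3.51172159e-01,  1.65239555e+00,  1.15745864e-05,
        1.13909424e+00, -8.46147238e-02]), 'joint_vel': array([ 0.00031088, -0.0004605 , -0.00177808,  0.00105325,  0.00124147,
        0.00129574]), 'effort': array([-4.66305266e-06, -5.06835508e+01, -2.91876340e+01, -7.99071699e-05,
        2.65518327e-03, -7.74683656e-06]), 'tcp_pos': array([ 0.15552978, -0.52724358,  0.24780435]), 'orientation': array([-5.34032539e-04,  9.89738255e-01,  1.42891222e-01, -2.61569971e-05]), 'ft_force': array([-0.68460182, -0.3198904 , -0.19527153]), 'ft_torque': array([-0.06303894,  0.01584939,  0.04119624]), 'gripper_width': 0.08524481705183552}
```

View pics/top0.png

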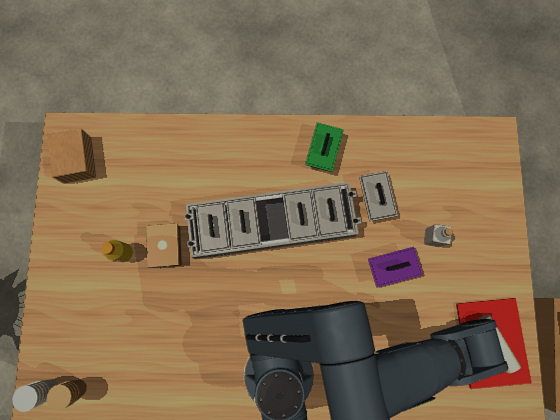

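View pics/scene0.png

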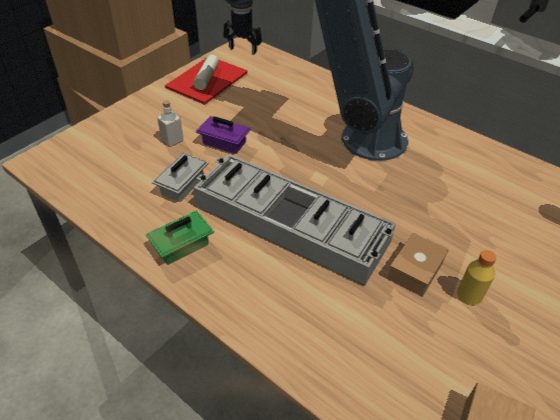

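The top view shows the rail running from (190,230) to (355,210). Its free place is at (270,218). The steel refill pan is at (380,195), beyond the right (−y world) end, and the carton at (163,245) and juice bottle at (117,250) are beyond the left end. The green (326,147) and purple (397,266) look-alikes are outside the rail and stay untouched. The two pans to slide left are those at (300,213), which goes first, and (332,208).

```bash
cat > meas.py <<'E'
from h import *
def handles(c):
    W=pts(c); f=c['frame'].astype(int)
    m=(f.max(-1)<60)&(W[...,2]>0.118)&(W[...,2]<0.15)&(W[...,0]>0.3)
    n,l,s,ce=cv2.connectedComponentsWithStats(m.astype(np.uint8))
    out=[]
    for i in range(1,n):
        if s[i,4]<25: continue
        P=W[l==i]; P=P[P[:,2]>0.13] if (P[:,2]>0.13).sum()>10 else P
        rect=cv2.minAreaRect(P[:,:2].astype(np.float32))
        out.append((ce[i].round(0),s[i,4],P.mean(0).round(4),np.round(rect[0],4),np.round(rect[1],4),round(rect[2],1)))
    return out
if __name__=='__main__':
    for n in ['top','scene']:
        c=dict(np.load(n+'0.npz')); print(n)
        for o in handles(c): print(*o)
        W=pts(c); f=c['frame'].astype(int)
        m=((f.max(-1)-f.min(-1))<40)&(W[...,2]>0.08)&(W[...,2]<0.105)&(W[...,0]>0.3)
        m=cv2.morphologyEx(m.astype(np.uint8),cv2.MORPH_CLOSE,np.ones((5,5)))
        k,l,s,ce=cv2.connectedComponentsWithStats(m)
        for i in range(1,k):
            if s[i,4]>200:
                P=W[l==i];P=P[(P[:,2]>.08)&(P[:,2]<.105)]; print('rail?',ce[i].round(),s[i,4],cv2.minAreaRect(P[:,:2].astype(np.float32)),np.median(P[:,2]))
E
python3 meas.py
python3 - <<'E'
from h import *
c=np.load('top0.npz'); f=c['frame'][110:300,160:430]
cv2.imwrite('pics/topcrop.png',cv2.cvtColor(cv2.resize(f,None,fx=2.9,fy=2.9,interpolation=3),4))
E
```

```text
top
[331. 209.] 92 [ 0.5847 -0.1803  0.1363] [ 0.5859 -0.1797] [0.0791 0.0145] 8.4
[301. 213.] 83 [ 0.5689 -0.073   0.1369] [ 0.5699 -0.0727] [0.0796 0.0131] 7.5
[242. 221.] 75 [0.5394 0.1335 0.1368] [0.541  0.1337] [0.0777 0.0114] 8.0
[211. 226.] 74 [0.5226 0.2448 0.1369] [0.5222 0.2449] [0.076 0.012] 8.6
rail? [269. 220.] 7702 ((0.5560708045959473, 0.027449816465377808), (0.19787690043449402, 0.6329044699668884), 8.51028060913086) 0.09532916368717381
scene
[233. 172.] 112 [ 0.5927 -0.1785  0.1368] [ 0.5906 -0.1803] [0.0779 0.0169] 9.4
[262. 184.] 109 [ 0.5765 -0.0713  0.1367] [ 0.5743 -0.0726] [0.0797 0.0163] 9.4
[321. 210.] 110 [0.547  0.1353 0.1367] [0.5446 0.1348] [0.077  0.0155] 6.8
[356. 224.] 112 [0.5302 0.2468 0.1371] [0.5268 0.2456] [0.0844 0.0139] 8.6
rail? [299. 211.] 8131 ((0.5580064058303833, 0.025909841060638428), (0.20582354068756104, 0.6352445483207703), 8.437411308288574) 0.0958812841562442
```

View pics/topcrop.png

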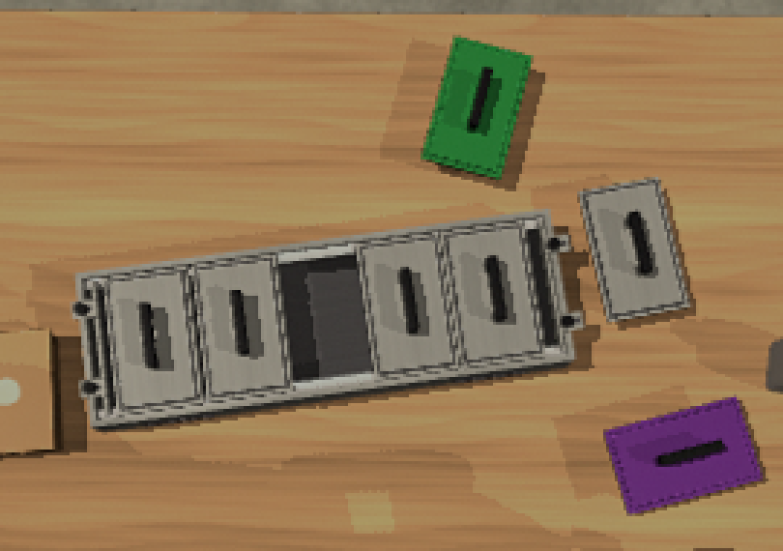

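```bash
python3 -m pendant '[[50,-30,0,0,0,2,0],[100,-60,0,0,0,4,0],[150,-90,0,0,0,6,0],[200,-120,0,0,0,7.9,0],[250,-150,0,0,0,7.9,0],[300,-180,0,0,0,7.9,0.06],[350,-210,0,0,0,7.9,0.06],[390,-234,0,0,0,7.9,0.06]]'
cat > go.py <<'E'
import sys
from h import *
from scipy.spatial.transform import Rotation as R
o=r.observe(); q=o['orientation']; M=R.from_quat([q[1],q[2],q[3],q[0]]).as_matrix()
print('t',o['time'],'tcp',o['tcp_pos'].round(4),'xang',np.degrees(np.arctan2(M[1,0],M[0,0])).round(2),'z',M[:,2].round(4),'w',o['gripper_width'].round(4),'F',o['ft_force'].round(2),'Ftool',(M.T@o['ft_force']).round(2), 'T',o['ft_torque'].round(2))
if len(sys.argv)>1:
    print('shift mm',(M.T@(np.array(list(map(float,sys.argv[1:4])))-o['tcp_pos'])*1000).round(1))
E
python3 go.py 0.572 -0.0727 0.20
```

```text
time: 1.1
tcp_pos: [0.4646, -0.1908, 0.2481]
orientation: [-0.0, 0.997, 0.075, -0.0]
ft_force: [0.3, -0.8, 0.1]
gripper_width: 0.0398Traceback (most recent call last):
  File "go.py", line 5, in <module>
    print('t',o['time'],'tcp',o['tcp_pos'].round(4),'xang',np.degrees(np.arctan2(M[1,0],M[0,0])).round(2),'z',M[:,2].round(4),'w',o['gripper_width'].round(4),'F',o['ft_force'].round(2),'Ftool',(M.T@o['ft_force']).round(2), 'T',o['ft_torque'].round(2))
                                                                                                                                  ^^^^^^^^^^^^^^^^^^^^^^^^
AttributeError: 'float' object has no attribute 'round'
```

```bash
sed -i "s/o\['gripper_width'\].round(4)/round(o['gripper_width'],4)/" go.py; python3 go.py 0.572 -0.0727 0.20
```

```text
t 1.1 tcp [ 0.4646 -0.1908  0.2481] xang 8.58 z [-2.e-04  2.e-04 -1.e+00] w 0.0398 F [ 0.31 -0.84  0.12] Ftool [ 0.18  0.88 -0.12] T [-0.02 -0.06  0.  ]
shift mm [ 123.9 -100.8   48.1]
```

```bash
python3 -m pendant '[[35,-28,10,0,0,0,0.06],[70,-56,22,0,0,0,0.06],[100,-81,35,0,0,0,0.06],[124,-101,48,0,0,0,0.06],[124,-101,48,0,0,0,0.06],[124,-101,48,0,0,0,0.06]]'; python3 go.py 0.572 -0.0727 0.13
python3 - <<'E'
from h import *
c=cam('wrist'); save(c,'w1.png'); c=cam('scene'); save(c,'s1.png')
E
```

```text
time: 1.85
tcp_pos: [0.5708, -0.0749, 0.2003]
orientation: [0.0, 0.997, 0.074, -0.0]
ft_force: [0.0, 0.1, -0.1]
gripper_width: 0.0397
t 1.85 tcp [ 0.5708 -0.0749  0.2003] xang 8.54 z [-5.e-04 -1.e-04 -1.e+00] w 0.0397 F [ 0.01  0.11 -0.07] Ftool [ 0.02 -0.1   0.07] T [-0.02  0.02 -0.01]
shift mm [ 1.6 -1.9 70.3]
```

View pics/w1.png

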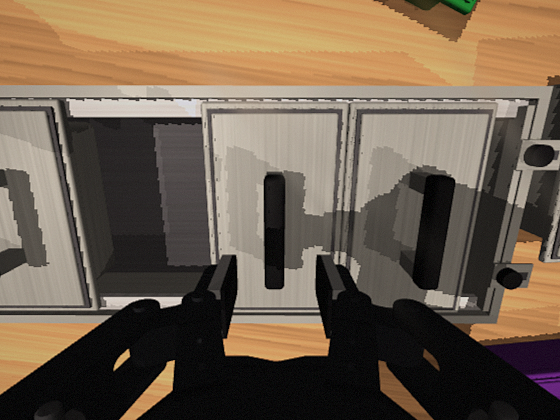

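View pics/s1.png

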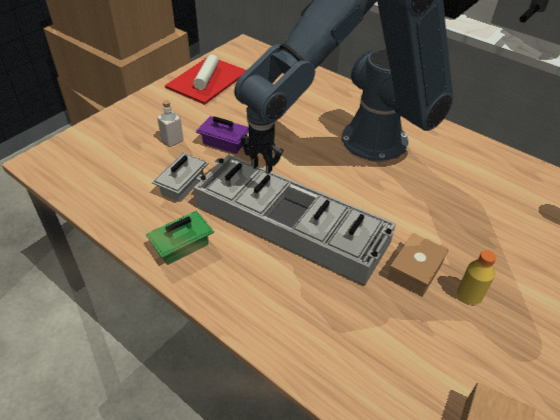

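The wrist view shows pan 3's handle at (275,230), between the open fingertips at (228,290) and (330,290). It is parallel to the pads. I'll measure its centre from the wrist depth before descending.

```bash
python3 - <<'E'
from meas import *
c=cam('wrist')
W=pts(c); f=c['frame'].astype(int)
m=(f.max(-1)<70)&(W[...,2]>0.118)&(W[...,2]<0.15)
n,l,s,ce=cv2.connectedComponentsWithStats(m.astype(np.uint8))
for i in range(1,n):
    if s[i,4]>300:
        P=W[l==i];P=P[P[:,2]>.133]; print(ce[i].round(),s[i,4],cv2.minAreaRect(P[:,:2].astype(np.float32)),P[:,2].mean())
E
python3 go.py 0.572 -0.0727 0.13
```

```text
[274. 230.] 2301 ((0.5712722539901733, -0.07285597920417786), (0.07926388084888458, 0.013912007212638855), 8.482817649841309) 0.1366319513513942
[432. 230.] 3253 ((0.5873566269874573, -0.1798596829175949), (0.07923267781734467, 0.01435493677854538), 8.415963172912598) 0.13644190182228708
t 2.0 tcp [ 0.5708 -0.0752  0.2008] xang 8.47 z [ 5.e-04 -2.e-04 -1.e+00] w 0.0402 F [ 0.6  -0.94 -0.21] Ftool [0.45 1.02 0.21] T [ 0.    0.04 -0.07]
shift mm [ 1.5 -2.4 70.8]
```

```bash
python3 -m pendant '[[1,-2,20,0,0,0,0.06],[1,-2,45,0,0,0,0.06],[1,-2,62,0,0,0,0.06],[1,-2,70,0,0,0,0.06],[1,-2,70,0,0,0,0.06]]'; python3 go.py 0.5713 -0.0729 0.13
```

```text
time: 2.62
tcp_pos: [0.5718, -0.0725, 0.1303]
orientation: [-0.0, 0.997, 0.074, -0.0]
ft_force: [-0.0, 1.5, 0.6]
gripper_width: 0.0402
t 2.625 tcp [ 0.5718 -0.0725  0.1303] xang 8.52 z [-3.e-04  0.e+00 -1.e+00] w 0.0402 F [-0.    1.46  0.63] Ftool [ 0.21 -1.45 -0.63] T [ 0.02 -0.01  0.04]
shift mm [-0.6  0.3  0.3]
```

```bash
python3 -m pendant '[[0,0,0,0,0,0,0.4],[0,0,0,0,0,0,0.7],[0,0,0,0,0,0,1],[0,0,0,0,0,0,1]]'; python3 go.py 0.5713 -0.0729 0.13
```

```text
time: 3.12
tcp_pos: [0.5722, -0.0725, 0.1311]
orientation: [0.0, 0.997, 0.074, 0.001]
ft_force: [-0.6, -0.5, 6.4]
gripper_width: 0.0129
t 3.125 tcp [ 0.5722 -0.0725  0.1311] xang 8.54 z [ 1.4e-03 -3.0e-04 -1.0e+00] w 0.0129 F [-0.65 -0.5   6.39] Ftool [-0.7   0.4  -6.39] T [-0.03  0.15 -0.08]
shift mm [-1.   0.3  1.1]
```

```bash
python3 -m pendant '[[0,-4,0,0,0,0,1],[0,-12,0,0,0,0,1],[0,-22,0,0,0,0,1],[0,-32,0,0,0,0,1],[0,-42,0,0,0,0,1],[0,-50,0,0,0,0,1],[0,-55,0,0,0,0,1],[0,-55,0,0,0,0,1]]'; python3 go.py 0.5713 -0.0729 0.13
```

```text
time: 4.12
tcp_pos: [0.5642, -0.0174, 0.1312]
orientation: [-0.0, 0.997, 0.075, 0.001]
ft_force: [0.5, 2.2, 5.9]
gripper_width: 0.0129
t 4.125 tcp [ 0.5642 -0.0174  0.1312] xang 8.55 z [ 1.8e-03  2.0e-04 -1.0e+00] w 0.0129 F [0.51 2.15 5.93] Ftool [ 0.83 -2.05 -5.93] T [ 0.34  0.07 -0.01]
shift mm [-1.2 56.   1.2]
```

```bash
python3 -m pendant '[[0,-5,0,0,0,0,1],[0,-11,0,0,0,0,1],[0,-17,0,0,0,0,1],[0,-23,0,0,0,0,1],[0,-28,0,0,0,0,1],[0,-32,0,0,0,0,1],[0,-34,0,0,0,0,1],[0,-34,0,0,0,0,1]]'; python3 go.py 0.5713 -0.0729 0.13
python3 - <<'E'
from h import *
c=cam('wrist'); save(c,'w2.png'); c=cam('top'); save(c,'t2.png')
E
```

```text
time: 5.12
tcp_pos: [0.5592, 0.0159, 0.1312]
orientation: [0.0, 0.997, 0.074, 0.001]
ft_force: [0.8, 0.4, 5.4]
gripper_width: 0.0129
t 5.125 tcp [0.5592 0.0159 0.1312] xang 8.55 z [ 1.9e-03 -1.0e-04 -1.0e+00] w 0.0129 F [0.76 0.36 5.4 ] Ftool [ 0.81 -0.24 -5.4 ] T [-0.01 -0.02 -0.04]
shift mm [-1.2 89.6  1.2]
```

View pics/w2.png

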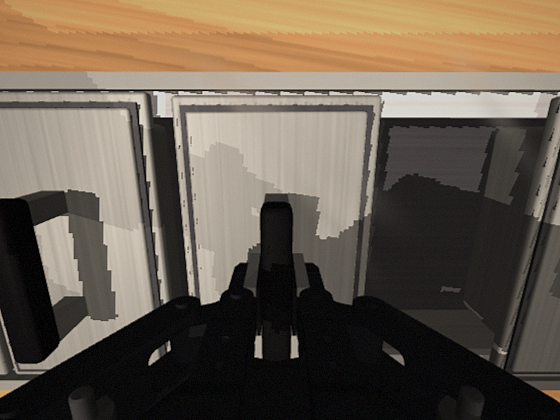

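The wrist view shows the gripped pan (rim 175–380 px) square to the rail, with a gap of about 10 mm to pan 2's rim (152 px). From here I'll creep in and feel for contact.

```bash
python3 -m pendant '[[0,-1.5,0,0,0,0,1],[0,-3,0,0,0,0,1],[0,-4.5,0,0,0,0,1],[0,-6,0,0,0,0,1],[0,-7.5,0,0,0,0,1],[0,-9,0,0,0,0,1],[0,-10,0,0,0,0,1],[0,-11,0,0,0,0,1]]'; python3 go.py 0.5713 -0.0729 0.13
```

```text
time: 6.22
tcp_pos: [0.5576, 0.0264, 0.1311]
orientation: [0.0, 0.997, 0.074, 0.001]
ft_force: [0.2, -2.3, 7.3]
gripper_width: 0.0132
t 6.225 tcp [0.5576 0.0264 0.1311] xang 8.54 z [ 1.9e-03 -5.0e-04 -1.0e+00] w 0.0132 F [ 0.25 -2.35  7.26] Ftool [-0.09  2.37 -7.26] T [-0.38 -0.05  0.02]
shift mm [ -1.2 100.3   1.2]
```

```bash
python3 -m pendant '[[0,-1,0,0,0,0,1],[0,-2,0,0,0,0,1],[0,-3,0,0,0,0,1],[0,-3,0,0,0,0,1]]'; python3 go.py 0.5713 -0.0729 0.13
```

```text
time: 6.72
tcp_pos: [0.5572, 0.0294, 0.1312]
orientation: [0.0, 0.997, 0.074, 0.001]
ft_force: [0.1, -2.0, 6.2]
gripper_width: 0.013
t 6.725 tcp [0.5572 0.0294 0.1312] xang 8.54 z [ 2.e-03 -4.e-04 -1.e+00] w 0.013 F [ 0.13 -2.01  6.17] Ftool [-0.16  2.01 -6.17] T [-0.38 -0.04  0.  ]
shift mm [ -1.2 103.3   1.2]
```

```bash
python3 -m pendant '[[0,-0.5,0,0,0,0,1],[0,-1,0,0,0,0,1],[0,-1.5,0,0,0,0,1],[0,-1.5,0,0,0,0,1]]'; python3 go.py 0.5713 -0.0729 0.13
```

```text
time: 7.22
tcp_pos: [0.557, 0.0308, 0.1312]
orientation: [0.0, 0.997, 0.074, 0.001]
ft_force: [-0.0, -2.5, 5.5]
gripper_width: 0.0125
t 7.225 tcp [0.557  0.0308 0.1312] xang 8.54 z [ 2.e-03 -5.e-04 -1.e+00] w 0.0125 F [-0.02 -2.49  5.49] Ftool [-0.38  2.46 -5.49] T [-0.42 -0.05  0.09]
shift mm [ -1.2 104.7   1.2]
```

```bash
python3 -m pendant '[[0,-0.5,0,0,0,0,1],[0,-1,0,0,0,0,1],[0,-1.5,0,0,0,0,1]]'; python3 go.py 0.5713 -0.0729 0.13
```

```text
time: 7.6
tcp_pos: [0.5568, 0.0323, 0.1311]
orientation: [0.0, 0.997, 0.074, 0.001]
ft_force: [-0.1, -2.8, 6.9]
gripper_width: 0.0126
t 7.6 tcp [0.5568 0.0323 0.1311] xang 8.54 z [ 2.e-03 -6.e-04 -1.e+00] w 0.0126 F [-0.11 -2.83  6.88] Ftool [-0.52  2.79 -6.88] T [-0.49 -0.07 -0.02]
shift mm [ -1.3 106.2   1.2]
```

```bash
python3 -m pendant '[[0,-0.5,0,0,0,0,1],[0,-1,0,0,0,0,1],[0,-1.5,0,0,0,0,1]]'; python3 go.py 0.5713 -0.0729 0.13
```

```text
time: 7.98
tcp_pos: [0.5565, 0.0336, 0.1311]
orientation: [0.0, 0.997, 0.074, 0.001]
ft_force: [0.1, -3.2, 6.2]
gripper_width: 0.0126
t 7.975 tcp [0.5565 0.0336 0.1311] xang 8.54 z [ 2.1e-03 -8.0e-04 -1.0e+00] w 0.0126 F [ 0.09 -3.22  6.25] Ftool [-0.38  3.21 -6.25] T [-0.57 -0.04 -0.04]
shift mm [ -1.2 107.5   1.3]
```

Run:
```python
from h import *
c=cam('top'); save(c,'t3.png'); f=c['frame'][170:280,150:400]
cv2.imwrite('pics/t3c.png',cv2.cvtColor(cv2.resize(f,None,fx=3.2,fy=3.2,interpolation=3),4))
```

```text
(no output)
```

View pics/t3c.png

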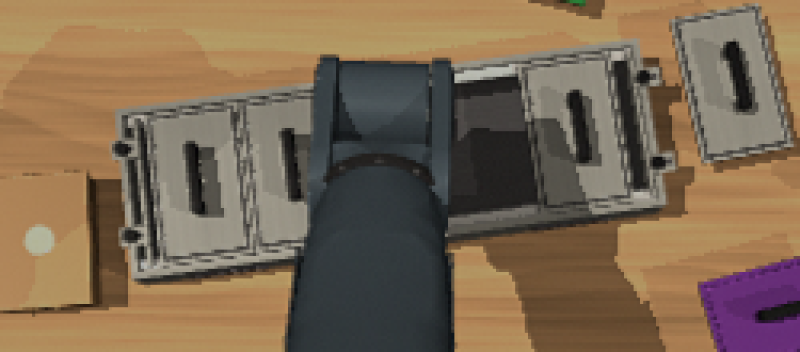

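The top view shows the held pan against pan 2, and pan 1 (200,180) still a few mm from the left stop plate (140,190). The force is about 3 N, which is drag only, so I'll keep creeping.

```bash
python3 -m pendant '[[0,-0.5,0,0,0,0,1],[0,-1,0,0,0,0,1],[0,-1.5,0,0,0,0,1]]'; python3 go.py 0.5713 -0.0729 0.13
```

```text
time: 8.4
tcp_pos: [0.5564, 0.0351, 0.1312]
orientation: [0.0, 0.997, 0.074, 0.001]
ft_force: [1.4, -4.4, 6.1]
gripper_width: 0.0129
t 8.4 tcp [0.5564 0.0351 0.1312] xang 8.54 z [ 2.2e-03 -8.0e-04 -1.0e+00] w 0.0129 F [ 1.41 -4.36  6.06] Ftool [ 0.76  4.53 -6.05] T [-0.62 -0.06  0.01]
shift mm [ -1.3 109.    1.3]
```

```bash
python3 -m pendant '[[0,-0.5,0,0,0,0,1],[0,-1,0,0,0,0,1],[0,-1.5,0,0,0,0,1]]'; python3 go.py 0.5713 -0.0729 0.13
```

```text
time: 8.78
tcp_pos: [0.5561, 0.0366, 0.1312]
orientation: [0.0, 0.997, 0.074, 0.001]
ft_force: [-0.1, -4.4, 6.2]
gripper_width: 0.0127
t 8.775 tcp [0.5561 0.0366 0.1312] xang 8.54 z [ 2.1e-03 -8.0e-04 -1.0e+00] w 0.0127 F [-0.05 -4.42  6.17] Ftool [-0.7   4.37 -6.17] T [-0.6  -0.08  0.01]
shift mm [ -1.2 110.5   1.3]
```

```bash
python3 -m pendant '[[0,-0.5,0,0,0,0,1],[0,-1,0,0,0,0,1]]'; python3 go.py 0.5713 -0.0729 0.13
```

```text
time: 9.02
tcp_pos: [0.556, 0.0376, 0.1311]
orientation: [0.0, 0.997, 0.074, 0.001]
ft_force: [1.1, -3.9, 6.4]
gripper_width: 0.0126
t 9.025 tcp [0.556  0.0376 0.1311] xang 8.54 z [ 2.1e-03 -7.0e-04 -1.0e+00] w 0.0126 F [ 1.12 -3.86  6.42] Ftool [ 0.55  3.99 -6.42] T [-0.67 -0.09 -0.02]
shift mm [ -1.2 111.6   1.3]
```

```bash
python3 -m pendant '[[0,-0.5,0,0,0,0,1],[0,-1,0,0,0,0,1],[0,-1.5,0,0,0,0,1]]'; python3 go.py 0.5713 -0.0729 0.13
```

```text
time: 9.4
tcp_pos: [0.5557, 0.0391, 0.1311]
orientation: [0.0, 0.997, 0.074, 0.001]
ft_force: [0.8, -2.7, 7.0]
gripper_width: 0.0131
t 9.4 tcp [0.5557 0.0391 0.1311] xang 8.54 z [ 2.e-03 -7.e-04 -1.e+00] w 0.0131 F [ 0.77 -2.66  6.98] Ftool [ 0.38  2.75 -6.98] T [-0.66 -0.11  0.04]
shift mm [ -1.2 113.    1.2]
```

```bash
python3 -m pendant '[[0,-0.5,0,0,0,0,1],[0,-1,0,0,0,0,1]]'; python3 go.py 0.5713 -0.0729 0.13
```

```text
time: 9.65
tcp_pos: [0.5556, 0.0401, 0.1311]
orientation: [0.0, 0.997, 0.074, 0.001]
ft_force: [0.9, -4.0, 5.1]
gripper_width: 0.0129
t 9.65 tcp [0.5556 0.0401 0.1311] xang 8.54 z [ 2.e-03 -7.e-04 -1.e+00] w 0.0129 F [ 0.91 -4.03  5.13] Ftool [ 0.31  4.12 -5.13] T [-0.63 -0.04 -0.04]
shift mm [ -1.2 114.    1.2]
```

```bash
python3 -m pendant '[[0,-0.5,0,0,0,0,1],[0,-1,0,0,0,0,1]]'; python3 go.py 0.5713 -0.0729 0.13
```

```text
time: 9.9
tcp_pos: [0.5555, 0.041, 0.1312]
orientation: [0.0, 0.997, 0.074, 0.001]
ft_force: [1.1, -4.3, 6.2]
gripper_width: 0.0128
t 9.9 tcp [0.5555 0.041  0.1312] xang 8.54 z [ 2.1e-03 -8.0e-04 -1.0e+00] w 0.0128 F [ 1.1  -4.3   6.21] Ftool [ 0.46  4.43 -6.21] T [-0.64 -0.08  0.01]
shift mm [ -1.3 115.    1.3]
```

```bash
python3 -m pendant '[[0,-0.5,0,0,0,0,1],[0,-1,0,0,0,0,1]]'; python3 go.py 0.5713 -0.0729 0.13
```

```text
time: 10.15
tcp_pos: [0.5553, 0.0419, 0.1312]
orientation: [0.001, 0.997, 0.074, 0.001]
ft_force: [0.8, -7.5, 6.4]
gripper_width: 0.0128
t 10.15 tcp [0.5553 0.0419 0.1312] xang 8.54 z [ 2.1e-03 -9.0e-04 -1.0e+00] w 0.0128 F [ 0.8  -7.53  6.42] Ftool [-0.32  7.57 -6.41] T [-1.15 -0.16 -0.04]
shift mm [ -1.3 115.9   1.3]
```

```bash
python3 -m pendant '[[0,-0.5,0,0,0,0,1],[0,-1,0,0,0,0,1]]'; python3 go.py 0.5713 -0.0729 0.13
```

```text
time: 10.4
tcp_pos: [0.5553, 0.0421, 0.1312]
orientation: [0.001, 0.997, 0.075, 0.001]
ft_force: [1.0, -14.1, 6.2]
gripper_width: 0.0126
t 10.4 tcp [0.5553 0.0421 0.1312] xang 8.55 z [ 0.0022 -0.0023 -1.    ] w 0.0126 F [  1.02 -14.06   6.24] Ftool [-1.07 14.07 -6.2 ] T [-2.16 -0.11 -0.06]
shift mm [ -1.2 116.1   1.5]
```

```bash
python3 -m pendant '[[0,-0.5,0,0,0,0,1],[0,-1,0,0,0,0,1]]'; python3 go.py 0.5713 -0.0729 0.13
```

```text
time: 10.65
tcp_pos: [0.5552, 0.0422, 0.1313]
orientation: [0.002, 0.997, 0.075, 0.001]
ft_force: [0.9, -20.3, 7.9]
gripper_width: 0.0132
t 10.65 tcp [0.5552 0.0422 0.1313] xang 8.56 z [ 0.0025 -0.0036 -1.    ] w 0.0132 F [  0.86 -20.29   7.94] Ftool [-2.16 20.22 -7.86] T [-3.2  -0.09 -0.04]
shift mm [ -1.3 116.2   1.7]
```

The row is against the stop at 20 N, with a stiffness of about 6.5 N/mm. I'll ease back about 1 mm to lean at about 14 N and hold.

```bash
python3 -m pendant '[[0,1,0,0,0,0,1],[0,1,0,0,0,0,1],[0,1,0,0,0,0,1],[0,1,0,0,0,0,1],[0,1,0,0,0,0,1],[0,1,0,0,0,0,1]]'; python3 go.py 0.5713 -0.0729 0.13
```

```text
time: 11.4
tcp_pos: [0.5552, 0.042, 0.1312]
orientation: [0.001, 0.997, 0.074, 0.001]
ft_force: [0.8, -11.3, 5.7]
gripper_width: 0.0129
t 11.4 tcp [0.5552 0.042  0.1312] xang 8.54 z [ 0.0022 -0.0022 -1.    ] w 0.0129 F [  0.79 -11.34   5.65] Ftool [-0.89 11.34 -5.63] T [-1.83 -0.1  -0.03]
shift mm [ -1.2 116.    1.5]
```

```bash
python3 -m pendant '[[0,-0.5,0,0,0,0,1],[0,-0.5,0,0,0,0,1],[0,-0.5,0,0,0,0,1],[0,-0.5,0,0,0,0,1],[0,-0.5,0,0,0,0,1],[0,-0.5,0,0,0,0,1]]'; python3 go.py 0.5713 -0.0729 0.13
```

```text
time: 12.15
tcp_pos: [0.5552, 0.0421, 0.1312]
orientation: [0.002, 0.997, 0.074, 0.001]
ft_force: [0.5, -15.5, 6.3]
gripper_width: 0.0128
t 12.15 tcp [0.5552 0.0421 0.1312] xang 8.54 z [ 0.0022 -0.0029 -1.    ] w 0.0128 F [  0.49 -15.48   6.3 ] Ftool [-1.81 15.4  -6.25] T [-2.38 -0.11 -0.02]
shift mm [ -1.2 116.1   1.5]
```

```bash
python3 -m pendant '[[0,0.5,0,0,0,0,0.7],[0,0.5,0,0,0,0,0.4],[0,0.5,0,0,0,0,0.06],[0,0.5,0,0,0,0,0.06],[0,0.5,0,0,0,0,0.06]]'; python3 go.py 0.5872 -0.1800 0.20
```

```text
time: 12.78
tcp_pos: [0.5544, 0.0435, 0.1302]
orientation: [-0.0, 0.997, 0.074, -0.0]
ft_force: [-0.6, -0.6, 0.2]
gripper_width: 0.0403
t 12.775 tcp [0.5544 0.0435 0.1302] xang 8.54 z [-1.e-04  1.e-04 -1.e+00] w 0.0403 F [-0.6  -0.61  0.21] Ftool [-0.69  0.51 -0.21] T [ 0.01  0.01 -0.02]
shift mm [ -0.8 225.9 -69.8]
```

Released cleanly. Now up and over to the end pan.

```bash
python3 -m pendant '[[0,0,-25,0,0,0,0.06],[0,0,-60,0,0,0,0.06],[0,30,-70,0,0,0,0.06],[-1,80,-70,0,0,0,0.06],[-1,130,-70,0,0,0,0.06],[-1,180,-70,0,0,0,0.06],[-1,220,-70,0,0,0,0.06],[-1,226,-70,0,0,0,0.06]]'; python3 go.py 0.5872 -0.1800 0.20;python3 - <<'E'
from meas import *
c=cam('wrist');save(c,'w4.png')
W=pts(c); f=c['frame'].astype(int)
m=(f.max(-1)<70)&(W[...,2]>0.118)&(W[...,2]<0.15)
n,l,s,ce=cv2.connectedComponentsWithStats(m.astype(np.uint8))
for i in range(1,n):
    if s[i,4]>300:
        P=W[l==i];P=P[P[:,2]>.133]; print(ce[i].round(),s[i,4],cv2.minAreaRect(P[:,:2].astype(np.float32)),P[:,2].mean())
c=cam('top');f=c['frame'][170:280,150:400]
for o in handles(c): print(*o)
cv2.imwrite('pics/t4c.png',cv2.cvtColor(cv2.resize(f,None,fx=3.2,fy=3.2,interpolation=3),4))
E
python3 go.py 0.5872 -0.1800 0.13
```

```text
time: 13.78
tcp_pos: [0.587, -0.1824, 0.2]
orientation: [0.0, 0.997, 0.073, -0.0]
ft_force: [-0.3, 1.2, -0.0]
gripper_width: 0.0401
t 13.775 tcp [ 0.587  -0.1824  0.2   ] xang 8.39 z [-0.e+00 -1.e-04 -1.e+00] w 0.0401 F [-0.28  1.22 -0.04] Ftool [-0.1  -1.25  0.04] T [ 0.03  0.02 -0.03]
shift mm [ 0.6 -2.3  0. ]
[274. 231.] 2302 ((0.5870972871780396, -0.18015161156654358), (0.07933182269334793, 0.013533114455640316), 8.777705192565918) 0.1366211226348687
[268. 218.] 72 [0.552  0.0411 0.1371] [0.5521 0.041 ] [0.0774 0.0111] 8.7
[238. 221.] 76 [0.5373 0.1476 0.1374] [0.5376 0.1477] [0.0774 0.0112] 8.9
[208. 226.] 80 [0.5214 0.2541 0.1377] [0.5222 0.2544] [0.0767 0.0116] 8.6
t 13.875 tcp [ 0.5869 -0.1804  0.2   ] xang 8.49 z [-4.e-04  3.e-04 -1.e+00] w 0.04 F [ 0.63 -0.2  -0.58] Ftool [0.59 0.29 0.58] T [-0.04 -0.07 -0.03]
shift mm [ 0.4 -0.3 70. ]
```

View pics/t4c.png

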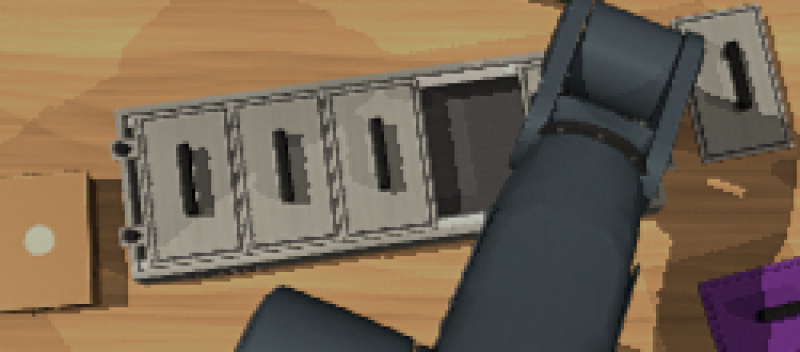

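View pics/w4.png

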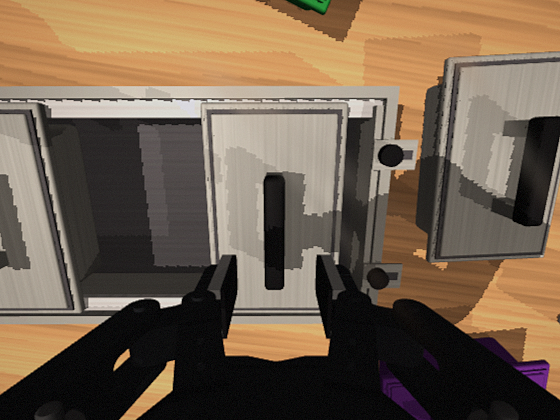

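The top view shows the three left pans closed up (handles at pixels 208, 238 and 268, 107.7 mm apart). The wrist view centres the end pan's handle (275,230) between the fingertips.

```bash
python3 -m pendant '[[0,0,20,0,0,0,0.06],[0,0,45,0,0,0,0.06],[0,0,62,0,0,0,0.06],[0,0,70,0,0,0,0.06],[0,0,70,0,0,0,0.06]]'; python3 go.py 0.5871 -0.1801 0.13
```

```text
time: 14.5
tcp_pos: [0.587, -0.1799, 0.1302]
orientation: [-0.0, 0.997, 0.075, -0.0]
ft_force: [-0.3, -0.4, -0.9]
gripper_width: 0.0401
t 14.5 tcp [ 0.587  -0.1799  0.1302] xang 8.55 z [-3.e-04  2.e-04 -1.e+00] w 0.0401 F [-0.27 -0.39 -0.86] Ftool [-0.32  0.35  0.86] T [-0.05 -0.03  0.06]
shift mm [0.  0.2 0.2]
```

```bash
python3 -m pendant '[[0,0,0,0,0,0,0.4],[0,0,0,0,0,0,0.7],[0,0,0,0,0,0,1],[0,0,0,0,0,0,1]]'; python3 go.py 0.5871 -0.1801 0.13
```

```text
time: 15.0
tcp_pos: [0.5874, -0.1805, 0.1311]
orientation: [0.0, 0.997, 0.074, 0.001]
ft_force: [-0.3, -0.3, 5.7]
gripper_width: 0.0124
t 15.0 tcp [ 0.5874 -0.1805  0.1311] xang 8.53 z [ 1.3e-03 -5.0e-04 -1.0e+00] w 0.0124 F [-0.33 -0.26  5.69] Ftool [-0.36  0.21 -5.69] T [0.04 0.15 0.03]
shift mm [-0.2 -0.4  1.1]
```

```bash
python3 -m pendant '[[0,-4,0,0,0,0,1],[0,-12,0,0,0,0,1],[0,-22,0,0,0,0,1],[0,-32,0,0,0,0,1],[0,-42,0,0,0,0,1],[0,-50,0,0,0,0,1],[0,-55,0,0,0,0,1],[0,-55,0,0,0,0,1]]'; python3 go.py 0.5712 -0.0647 0.13
```

```text
time: 16.0
tcp_pos: [0.5793, -0.1255, 0.1312]
orientation: [0.0, 0.997, 0.075, 0.001]
ft_force: [-0.6, 3.6, 6.6]
gripper_width: 0.0126
t 16.0 tcp [ 0.5793 -0.1255  0.1312] xang 8.55 z [ 1.5e-03 -1.0e-04 -1.0e+00] w 0.0126 F [-0.57  3.57  6.59] Ftool [-0.02 -3.62 -6.59] T [ 0.28  0.05 -0.03]
shift mm [  1.  -61.3   1.1]
```

```bash
python3 -m pendant '[[0,-6,0,0,0,0,1],[0,-14,0,0,0,0,1],[0,-23,0,0,0,0,1],[0,-32,0,0,0,0,1],[0,-40,0,0,0,0,1],[0,-47,0,0,0,0,1],[0,-50,0,0,0,0,1],[0,-50,0,0,0,0,1]]'; python3 go.py 0.5712 -0.0647 0.13
python3 - <<'E'
from h import *
c=cam('wrist'); save(c,'w5.png')
E
```

```text
time: 17.0
tcp_pos: [0.5719, -0.0761, 0.1311]
orientation: [0.0, 0.997, 0.074, 0.001]
ft_force: [-0.6, 1.9, 7.0]
gripper_width: 0.013
t 17.0 tcp [ 0.5719 -0.0761  0.1311] xang 8.54 z [ 0.0017 -0.     -1.    ] w 0.013 F [-0.63  1.88  7.03] Ftool [-0.33 -1.95 -7.03] T [0.34 0.02 0.01]
shift mm [  1.  -11.4   1.1]
```

View pics/w5.png

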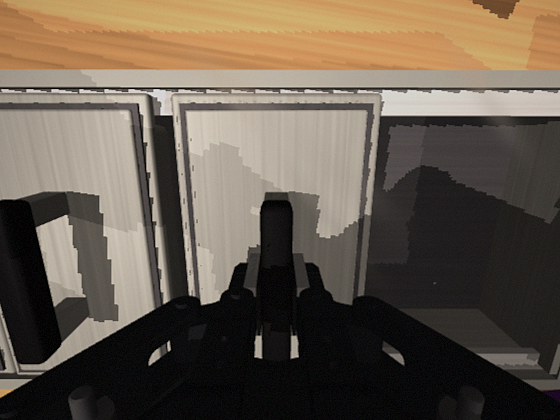

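The gap is about 11 mm (rims at 155 and 173 px), the same as in the first approach. Creeping in.

```bash
python3 -m pendant '[[0,-1.5,0,0,0,0,1],[0,-3,0,0,0,0,1],[0,-4.5,0,0,0,0,1],[0,-6,0,0,0,0,1],[0,-7,0,0,0,0,1],[0,-8,0,0,0,0,1],[0,-8.5,0,0,0,0,1],[0,-9,0,0,0,0,1]]'; python3 go.py 0.5712 -0.0647 0.13
```

```text
time: 18.05
tcp_pos: [0.5707, -0.0678, 0.1311]
orientation: [0.0, 0.997, 0.074, 0.001]
ft_force: [1.0, -2.5, 6.7]
gripper_width: 0.0126
t 18.05 tcp [ 0.5707 -0.0678  0.1311] xang 8.53 z [ 1.9e-03 -7.0e-04 -1.0e+00] w 0.0126 F [ 0.97 -2.48  6.69] Ftool [ 0.6   2.6  -6.69] T [-0.27 -0.06 -0.02]
shift mm [ 1.  -3.   1.1]
```

```bash
python3 -m pendant '[[0,-0.5,0,0,0,0,1],[0,-1,0,0,0,0,1],[0,-1.5,0,0,0,0,1]]'; python3 go.py 0.5712 -0.0647 0.13
```

```text
time: 18.42
tcp_pos: [0.5705, -0.0663, 0.1311]
orientation: [0.0, 0.997, 0.074, 0.001]
ft_force: [0.5, -1.2, 6.7]
gripper_width: 0.0129
t 18.425 tcp [ 0.5705 -0.0663  0.1311] xang 8.53 z [ 1.9e-03 -7.0e-04 -1.0e+00] w 0.0129 F [ 0.53 -1.22  6.66] Ftool [ 0.35  1.29 -6.66] T [-0.21  0.03  0.05]
shift mm [ 1.  -1.5  1.1]
```

```bash
python3 -m pendant '[[0,-0.5,0,0,0,0,1],[0,-1,0,0,0,0,1]]'; python3 go.py 0.5712 -0.0647 0.13
```

```text
time: 18.68
tcp_pos: [0.5703, -0.0653, 0.1311]
orientation: [0.0, 0.997, 0.074, 0.001]
ft_force: [0.1, -2.1, 7.0]
gripper_width: 0.0126
t 18.675 tcp [ 0.5703 -0.0653  0.1311] xang 8.53 z [ 1.9e-03 -7.0e-04 -1.0e+00] w 0.0126 F [ 0.09 -2.13  6.99] Ftool [-0.21  2.13 -6.99] T [-0.2   0.02  0.04]
shift mm [ 1.  -0.5  1.1]
```

```bash
python3 -m pendant '[[0,-0.5,0,0,0,0,1],[0,-1,0,0,0,0,1]]'; python3 go.py 0.5712 -0.0647 0.13
```

```text
time: 18.92
tcp_pos: [0.5703, -0.065, 0.1312]
orientation: [0.001, 0.997, 0.074, 0.001]
ft_force: [0.6, -9.6, 4.1]
gripper_width: 0.0131
t 18.925 tcp [ 0.5703 -0.065   0.1312] xang 8.54 z [ 0.0023 -0.0018 -1.    ] w 0.0131 F [ 0.63 -9.58  4.15] Ftool [-0.79  9.58 -4.13] T [-1.26 -0.03 -0.02]
shift mm [ 0.9 -0.1  1.2]
```

```bash
python3 -m pendant '[[0,-0.5,0,0,0,0,1],[0,-0.5,0,0,0,0,1]]'; python3 go.py 0.5712 -0.0647 0.13
```

```text
time: 19.18
tcp_pos: [0.5703, -0.0649, 0.1312]
orientation: [0.001, 0.997, 0.074, 0.001]
ft_force: [0.9, -8.4, 5.3]
gripper_width: 0.0126
t 19.175 tcp [ 0.5703 -0.0649  0.1312] xang 8.53 z [ 0.0024 -0.0023 -1.    ] w 0.0126 F [ 0.91 -8.41  5.28] Ftool [-0.34  8.47 -5.26] T [-1.49 -0.04  0.  ]
shift mm [ 1.  -0.1  1.2]
```

```bash
python3 -m pendant '[[0,-0.5,0,0,0,0,1],[0,-0.5,0,0,0,0,1]]'; python3 go.py 0.5712 -0.0647 0.13
```

```text
time: 19.42
tcp_pos: [0.5703, -0.0648, 0.1313]
orientation: [0.002, 0.997, 0.074, 0.001]
ft_force: [1.0, -11.8, 5.8]
gripper_width: 0.0127
t 19.425 tcp [ 0.5703 -0.0648  0.1313] xang 8.54 z [ 0.0027 -0.003  -1.    ] w 0.0127 F [  1.03 -11.8    5.79] Ftool [-0.72 11.84 -5.75] T [-1.96 -0.03 -0.11]
shift mm [1.  0.  1.3]
```

```bash
python3 -m pendant '[[0,-0.5,0,0,0,0,1],[0,-0.5,0,0,0,0,1],[0,-0.5,0,0,0,0,1],[0,-0.5,0,0,0,0,1],[0,-0.5,0,0,0,0,1],[0,-0.5,0,0,0,0,1],[0,-0.5,0,0,0,0,1],[0,-0.5,0,0,0,0,1]]'; python3 go.py 0.5712 -0.0647 0.13
```

```text
time: 20.42
tcp_pos: [0.5703, -0.0647, 0.1313]
orientation: [0.002, 0.997, 0.074, 0.001]
ft_force: [0.6, -15.3, 5.5]
gripper_width: 0.0129
t 20.425 tcp [ 0.5703 -0.0647  0.1313] xang 8.54 z [ 0.0029 -0.0036 -1.    ] w 0.0129 F [  0.64 -15.29   5.52] Ftool [-1.63 15.24 -5.46] T [-2.41 -0.   -0.  ]
shift mm [0.9 0.1 1.3]
```

```bash
python3 -m pendant '[[0,0,0,0,0,0,1],[0,0,0,0,0,0,1],[0,0,0,0,0,0,1]]'; python3 go.py 0.5712 -0.0647 0.13
```

```text
time: 20.8
tcp_pos: [0.5702, -0.0647, 0.1313]
orientation: [0.002, 0.997, 0.074, 0.001]
ft_force: [0.2, -15.2, 5.3]
gripper_width: 0.013
t 20.8 tcp [ 0.5702 -0.0647  0.1313] xang 8.54 z [ 0.0028 -0.0035 -1.    ] w 0.013 F [  0.23 -15.17   5.27] Ftool [-2.01 15.06 -5.21] T [-2.42 -0.02 -0.05]
shift mm [1.  0.1 1.4]
```

```bash
python3 -m pendant '[[0,0.5,0,0,0,0,0.7],[0,0.5,0,0,0,0,0.4],[0,0.5,0,0,0,0,0.06],[0,0.5,0,0,0,0,0.06],[0,0.5,0,0,0,0,0.06]]'; python3 go.py 0.5712 -0.0647 0.20
```

```text
time: 21.42
tcp_pos: [0.5693, -0.0629, 0.1302]
orientation: [-0.0, 0.997, 0.074, -0.0]
ft_force: [1.1, 0.4, -1.0]
gripper_width: 0.0405
t 21.425 tcp [ 0.5693 -0.0629  0.1302] xang 8.54 z [-2.e-04  1.e-04 -1.e+00] w 0.0405 F [ 1.07  0.42 -1.01] Ftool [ 1.12 -0.26  1.01] T [-0.   -0.03  0.07]
shift mm [  1.6   2.  -69.8]
```

Released. Now I'll raise the arm, move it toward the base so it clears the view, and check.

```bash
python3 -m pendant '[[0,0,-20,0,0,0,0.06],[0,0,-60,0,0,0,0.06],[0,0,-110,0,0,0,0.06],[-40,0,-130,0,0,0,0.06],[-90,20,-130,0,0,0,0.06],[-140,60,-130,0,0,0,0.06],[-180,100,-130,0,0,0,0.06],[-180,100,-130,0,0,0,0.06]]'; python3 go.py
python3 - <<'E'
from meas import *
u=np.array([-.148,.989])
for n in ['top','scene']:
    c=cam(n); save(c,n+'5.png')
    P=[]
    for o in handles(c): print(*o); P.append(o[3])
    P=sorted(P,key=lambda p:p[1]); print('spacing',[float(round((P[i+1]-P[i])@u*1000,1)) for i in range(len(P)-1)], 's',[float(round((p-[.557,.027])@u,4)) for p in P])
    if n=='top':
        f=c['frame'][170:280,150:400]; cv2.imwrite('pics/t5c.png',cv2.cvtColor(cv2.resize(f,None,fx=3.2,fy=3.2,interpolation=3),4))
    else:
        f=c['frame'][130:290,170:420]; cv2.imwrite('pics/s5c.png',cv2.cvtColor(cv2.resize(f,None,fx=3.2,fy=3.2,interpolation=3),4))
E
```

```text
time: 22.42
tcp_pos: [0.4045, -0.1908, 0.2605]
orientation: [0.0, 0.997, 0.072, 0.0]
ft_force: [0.6, -0.2, -0.2]
gripper_width: 0.04
t 22.425 tcp [ 0.4045 -0.1908  0.2605] xang 8.28 z [ 1.e-04 -5.e-04 -1.e+00] w 0.04 F [ 0.64 -0.18 -0.25] Ftool [0.61 0.27 0.25] T [ 0.04 -0.02  0.  ]
[298. 214.] 78 [ 0.567  -0.0652  0.1364] [ 0.5682 -0.0656] [0.0773 0.013 ] 7.4
[268. 218.] 75 [0.552  0.0414 0.1369] [0.5527 0.0413] [0.0782 0.0123] 7.7
[238. 222.] 77 [0.5375 0.1477 0.1373] [0.5377 0.1481] [0.0762 0.0118] 7.9
[208. 226.] 80 [0.5219 0.2543 0.1378] [0.5218 0.2545] [0.0762 0.0109] 7.3
spacing [108.0, 107.8, 107.6] s [-0.0932, 0.0148, 0.1226, 0.2302]
[264. 185.] 106 [ 0.5758 -0.063   0.1368] [ 0.5743 -0.0635] [0.0733 0.0153] 8.4
[294. 198.] 107 [0.5597 0.0435 0.1362] [0.5585 0.0417] [0.0774 0.0167] 9.3
[326. 211.] 110 [0.5443 0.1497 0.1372] [0.5411 0.1487] [0.0797 0.0149] 10.0
[359. 226.] 118 [0.5295 0.2561 0.1368] [0.5265 0.2553] [0.0796 0.0143] 8.4
spacing [106.4, 108.4, 107.6] s [-0.0921, 0.0143, 0.1227, 0.2303]
```

View pics/t5c.png

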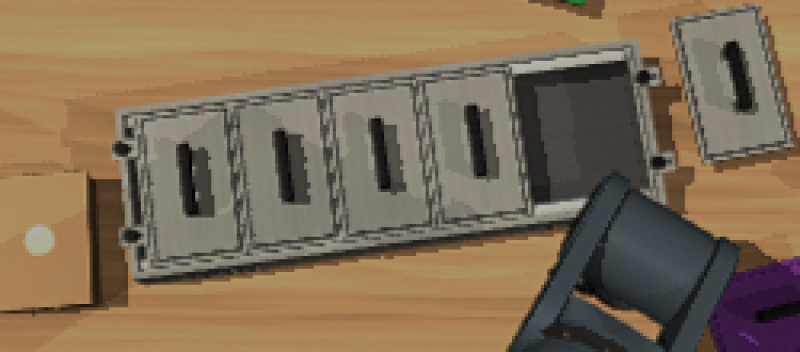

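View pics/s5c.png

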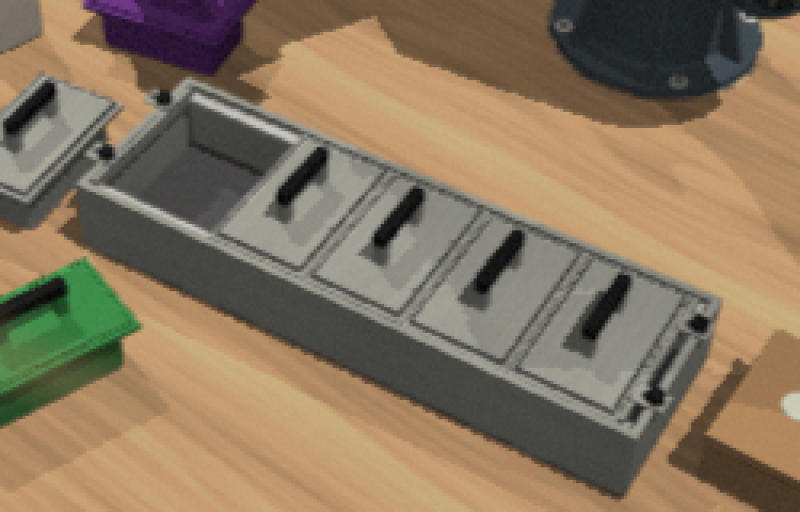

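Both views show the four pans closed up at the carton end, with the whole free place at the refill pan's end. The arm is clear. Handing in.

```bash
python3 -c "
from station import r
print(r.job_done())"
```

```text
the job is handed in; nothing more can be done
None
```

The four pans now stand in one closed row against the stop at the carton end, and the whole free place is at the refill pan's end. The job is handed in; no verdict was reported.

**What I did:** I gripped the handle of the pan beside the space and slid it about 116 mm along the rail until the row stopped giving. I leaned on it at 11–15 N for over a second, released it, and did the same with the end pan (about 117 mm, leaning at about 15 N for over a second). The wrist force along the push briefly read 20 N on the first pan, so I eased it back straight away. It never read above that.

**Last checks:**
- **Spacing:** the top view gives handle spacings of 108.0, 107.8 and 107.6 mm, where closed rims would be 108. The scene view gives 106.4, 108.4 and 107.6 mm. The 106.4 is closer than the rims allow, so I take it as pixel noise.
- **Position and lie:** the end pan is about 230 mm from the rail's middle, within the wanted 214–240 mm. The pans look level, and their bars line up with the rail as far as the pixels allow: 7.3–7.9° in the top view and 8.4–10.0° in the scene view, against 8.5° for the rail.
- **Bystanders:** the refill pan and carton look unmoved in the last pictures. I did not measure them or the bottles, but the arm felt no contact away from the pans.
- **Time:** the arm was clear of everything at about 22.5 s of the 51 s allowed.

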